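# Lay the dusty filter in the cleaning tray and lock the air duster on

## Robot

A 7-joint arm with a two-finger parallel gripper is mounted at the origin on the work surface. World frame = base frame: x ahead of the robot, y to its left, z up, the work surface at z = 0. Lengths are in m, angles in degrees, forces in N, time in s.
With the tool pointing down it reaches from about 0.425 to 0.875 m from the base axis. Payload 4.7 kg.
Tool frame: the origin (TCP) lies where the fingers leave the gripper's body, on its centre line; the fingertips stand 70 mm ahead of it and the grasp point (between the pads) lies 51 mm ahead of it (env.tip_reach is the distance from the TCP to the fingertips, in m); z points along the fingers, x is the direction in which the jaws open and shut, and the axes are right-handed (so a half turn about z gives the same grasp; the last joint's range is limited). The gripper opens to 87 mm and grips with 3 to 60 N. Pads are 19 mm wide; open, the fingers measure 117 mm over their backs; the gripper's body (75 mm by 190 mm) begins 51 mm behind the grasp point.
Start: joints at [-67.03, 18.392, -4.016, 83.108, 1.295, 78.541, -3.26], TCP at [0.245, 0.602, 0.292] pointing down, gripper open.
Joint ranges: [-163.93, 163.93], [-17.29, 119.83], [-79.2, 71.16], [3.27, 140.29], [-89.18, 269.18], [5.43, 117.66], [-154.24, 154.24]. Speed limits (degrees/s): [147.25, 147.25, 180, 180, 180, 180, 180].

## Interface

Orientations are given as [roll, pitch, yaw] about the fixed x, y, z axes, in that order (R = Rz(yaw) Ry(pitch) Rx(roll)).
In Python, from cell import env, optics, order gives the robot as it stands.
- The arm moves only by the shell command python3 -m creep 'ROWS' [FORCE]. ROWS is JSON, a list of rows, each a list of 7 numbers: the shift along the tool's x, y, z in cm, then the turn, a rotation vector about the tool's x, y, z in rad, then the opening, from 0 (shut) to 1 (fully open). A call has 1 to 20 rows; each row shifts and turns the pose as measured when the row begins, along the tool's axes as they then stand; what a row does not reach is not made up. A row lasts 1/10 s, in which the tool goes at most 50 mm and 8.59 degrees, less where a joint would pass 70% of its speed; a pose out of reach is approached as far as the arm can. A call with a gripper value outside its range is refused whole. The fingers move at their own pace and stop on an object; FORCE is the grip in N (left out, the last holds). Time passes only in rows, so rows that do not move let the fingers close. It gives the time, the measured TCP pose, the force and the opening at its end, in the units of the state.
- env.get_obs(): the state, without advancing time (a new reading comes with each control period).
- optics.read_camera(name): name is "scene" or "top" or "wrist"; returns a dict with "frame" (480x640x3 uint8, blue, green, red), "z_map" (480x640 float32, m along the optical axis (not along the pixel's ray), 0 where there is no reading), "fx", "fy", "cx", "cy" (pixels), "distortion" ([k1, k2, p1, p2, k3] as OpenCV has them; the pictures are not rectified), "R" (3x3) and "t" (3): a world point X has camera coordinates R X + t; the wrist camera has in their place "hand_eye" (4x4, takes a point from camera to tool coordinates, whose origin is the TCP and whose axes are the tool frame's). Camera axes: x right, y down, z forward; pixel columns grow to the right and rows downward; lengths in m; the calibration is good to about 2 mm. A picture is of the moment at which its call begins: read the wrist's pose just before it.
- order.sign_off(): hands the job in, once; it reports no verdict.
The state is a dict: "time_s": time; "qpos": joint angles; "joint_velocities": joint speeds; "effort": joint torques, N m; "tool_pos": TCP position; "tool_rot": TCP orientation; "force": force on the tool from outside, world axes, zero at the start; "wrist_torque": the same for the moment, N m; "grip_width": finger opening in m.
Only numpy, scipy, OpenCV 4.12 (cv2) and the standard library are available. Lean on these libraries where they do the work, as an engineer would, in place of code of your own. Each camera call takes 0.05 s, during which the arm holds its last target. There are 200 camera calls.

## Task

Take the black filter cassette by its green handle and lay it flat in the blue-rimmed tray in front of the air duster's nozzle, setting it down rather than dropping it. Then switch the duster on to run hands-free: squeeze its red trigger well in, and only then press the yellow lock button beside it home, keeping the button in while you let the trigger come back until it rests on the lock. Take the hand away and leave the other things on the bench where they are.

Things in the scene. Friction and masses are not known exactly. Their poses are not given: they have to be found in the camera images.
- cassette: Loose fan-filter cassette, about 140 g: black frame 84 (x) x 64 (y) x 16 mm high with grey ribbed face; on top a green bar handle 44 long (x), 12 thick (y), rising from 16 to 44 mm above the underside. Origin: centre of the underside; z up. It may lie in the tray either way round.
- tray_floor (a point): Centre of the tray's floor, 12 mm above the bench, on the fixed station. Inside 96 (x) x 76 (y) mm; blue rim 5 mm thick, 12 mm high. z up, x from the tray towards the duster; the cassette's 84 mm side goes along x. The black nozzle's tip hangs about 81 mm above the bench, 87 mm from this point along x.
- trigger_face (a point): Centre of the top face of the red trigger of the air duster, clamped nose-down; moves with it. z: straight out of the face, leaning 35 deg from vertical towards the tray, so the hand must lean too; press along -z. x: along the duster, up to its tail. y: sideways to the lock button. Face 56 (x) x 34 (y) mm; its -y side is open, nothing there nearer than 28 mm below the unpressed face.
- lock_face (a point): Centre of the outer face, 26 (x) x 20 (z) mm, of the yellow lock button on the cheek's outer (+y) side, 9 mm out from it; moves with it. Axes as the trigger's; pushed along -y. One finger on the trigger inside the cheek and the other outside the button reach both at once; the way is free outside down to 28 mm below the unpressed trigger face.
- trigger (a joint): Travel of the trigger in m: 0 out, 0.018 fully in; the spring gives 3 N at rest rising to about 8 N. The lock can only go in when this is above 0.010. Resting on the lock it reads about 0.007; it springs back to 0 if the lock has not caught.
- lock (a joint): Travel of the lock button in m: 0 out, 0.008 home; spring 2 to 4 N. It stops at about 0.001 unless the trigger is pressed more than 0.010. Push it beyond 0.006 and keep it there until the trigger has come back to about 0.007; then it stays by itself at about 0.006.
- tube_box: Bystander: blue box of sample tubes with coloured caps, 90 x 70 x 51 mm. Origin at the centre of its underside.
- bottle: Bystander: white bottle with blue cap, 60 mm across, 120 mm high. Origin at the centre of its underside.
- mouse: Bystander: black computer mouse, 60 mm across, 32 mm high. Origin at the centre of its underside.
- cheek (a point): Centre of the top of the fixed grey cheek, a wall 16 mm thick (y) and 100 mm long (x) between trigger and lock button; axes as the trigger's. It lies 27 mm from the trigger face's centre in y, its top 14 mm above the unpressed face. Fixed grey lumps, lower than the unpressed face, stand 45 mm from the trigger's centre towards the nozzle and 60 mm towards the tail.

How it is judged (in metres and radians):
On the way, in this order (a step that is already met when the one before it is completed fails the run):
1. the cassette lies flat in the tray, let go (x of cassette in the frame of tray_floor between -0.01 and 0.01 m and y of cassette in the frame of tray_floor between -0.01 and 0.01 m and z of cassette in the frame of tray_floor below 0.004 m and angle between cassette's own z axis and vertical below 0.06 rad and contact force between cassette and the fingers below 0.1 N), for 0.2 s.
2. the trigger is squeezed past the catch (more than 10 mm) by the fingers, the lock button still out (value of joint trigger above 0.01 m and value of joint lock below 0.003 m and contact force between trigger and the fingers above 0.5 N), for 0.1 s.
3. the lock button is pressed home with the trigger squeezed (value of joint trigger above 0.0095 m and value of joint lock above 0.0055 m), for 0.05 s.
At the end, for the whole second after the job is handed in: The trigger rests on its lock (5.5 to 8.8 mm in) with the lock button staying in (more than 4.5 mm), and the cassette lies at rest flat in the tray, within 10 mm of its centre along x and y (value of joint trigger between 0.0055 and 0.0088 m and value of joint lock above 0.0045 m and x of cassette in the frame of tray_floor between -0.01 and 0.01 m and y of cassette in the frame of tray_floor between -0.01 and 0.01 m and z of cassette in the frame of tray_floor below 0.004 m and angle between cassette's own z axis and vertical below 0.06 rad and linear speed of cassette below 0.02 m/s); the robot touches nothing.
It fails at once if the cassette is dropped (falls freely faster than 0.6 m/s, about 20 mm) (linear speed of cassette above 0.6 m/s and contact force between cassette and the fingers below 0.1 N).
It fails at once if the tube box, bottle or mouse is moved more than 20 mm (distance of any of tube_box, bottle, mouse from where it was at the start of the episode above 0.02 m).
It also fails if it takes over 58 s, if anything falls off the work surface, if the arm or the gripper's body presses on something with over 40 N, if the wrist force passes 120 N, or if a joint passes its speed limit or range.

## Working session

There is one attempt and no reset: what is moved stays moved. The work goes in short steps, Python scripts to look and compute and a shell command to move; the robot and the scene stay as the last step left them, time stands still between calls to the robot, and variables do not carry over. Pictures are saved under pics/ and viewed, on a budget of 10 in all, crops included, one or two more only if the job needs it, and the job is handed in when it is done.

```bash
ls; mkdir -p pics; cat > h.py <<'E'
import numpy as np, cv2
from scipy.spatial.transform import Rotation as Ro
from cell import env, optics, order
def obs():
    o=env.get_obs(); return o
def tool(o=None):
    o=o or obs(); T=np.eye(4); T[:3,:3]=Ro.from_euler('xyz',o['tool_rot'],degrees=True).as_matrix(); T[:3,3]=o['tool_pos']; return T
def snap(name):
    T=tool(); c=optics.read_camera(name)
    if 'hand_eye' in c: M=T@np.array(c['hand_eye'])
    else:
        M=np.eye(4); R=np.array(c['R']); M[:3,:3]=R.T; M[:3,3]=-R.T@np.array(c['t'])
    K=np.array([[c['fx'],0,c['cx']],[0,c['fy'],c['cy']],[0,0,1.]]); d=np.array(c['distortion'],float)
    return c,M,K,d
def cloud(c,M,K,d):
    u,v=np.meshgrid(np.arange(640.),np.arange(480.))
    n=cv2.undistortPointsIter(np.stack([u,v],-1).reshape(-1,1,2),K,d,None,None,(3,20,1e-8)).reshape(480,640,2)
    z=c['z_map']; P=np.dstack([n*z[...,None],z]); 
    W=P@M[:3,:3].T+M[:3,3]; W[z==0]=np.nan; return W
E
python3 - <<'E'
from h import *
print(obs()['time_s'],obs()['tool_rot'],obs()['tool_pos'])
for n in('scene','top'):
    c,M,K,d=snap(n); W=cloud(c,M,K,d); np.savez(f'{n}.npz',W=W,f=c['frame'],M=M,K=K,d=d); cv2.imwrite(f'pics/{n}1.png',c['frame']); print(n,M[:3,3])
E
```

```text
pics
0.0 [1.79993162e+02 1.12812117e-01 6.78361420e+01] [0.24511128 0.60155529 0.2911254 ]
scene [ 1.36267556 -0.19786695  0.66178797]
top [0.4665611  0.01583825 1.08593674]
```

View pics/scene1.png

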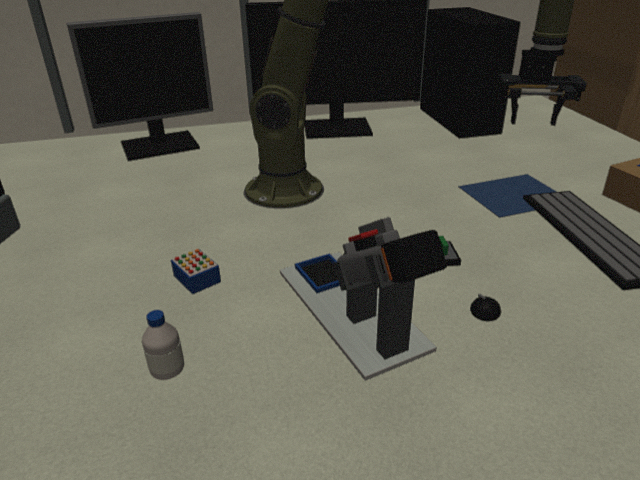

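View pics/top1.png

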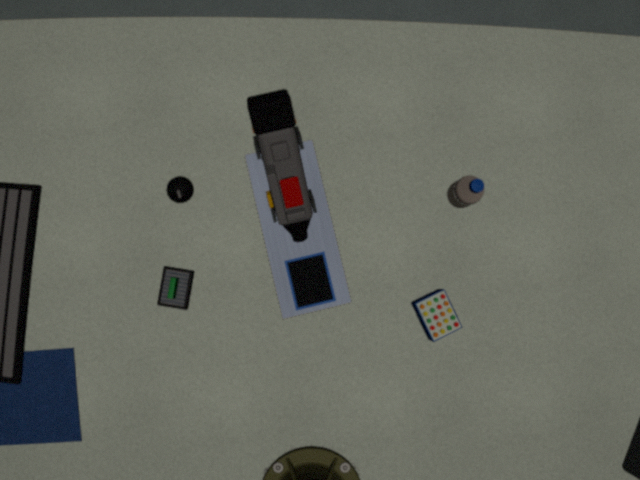

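The top view has the cassette at (175,288), tray at (310,281), red trigger at (291,192), yellow lock at (270,200), mouse at (180,189), tube box at (437,315) and bottle at (467,190). The scene view confirms this layout. Next I measure them by colour and depth.

```bash
python3 - <<'E'
from h import *
def show(n,W,m,lab):
    P=W[m]; P=P[~np.isnan(P[:,0])]
    if len(P)<5: print(n,lab,len(P));return
    r=cv2.minAreaRect(P[:,:2].astype(np.float32)*1000)
    print(n,lab,len(P),'med',np.median(P,0).round(4),'mean',P.mean(0).round(4),'rect',np.round(r[0],1),np.round(r[1],1),round(r[2],1),'z5-95',np.percentile(P[:,2],[5,95]).round(4))
    return P
for n in('top','scene'):
    D=np.load(n+'.npz'); W,f=D['W'],D['f']; h=cv2.cvtColor(f,cv2.COLOR_BGR2HSV); H,S,V=[h[...,i].astype(int) for i in range(3)]
    v,u=np.mgrid[:480,:640]
    box=lambda a,b,c,d:(u>a)&(u<b)&(v>c)&(v<d)
    if n=='top':
        b=box(150,205,255,320); show(n,W,b&(H>40)&(H<85)&(S>100)&(V>50),'handle'); show(n,W,b&((W[...,2]>.008)),'cassette')
        show(n,W,box(270,315,165,215)&((H<8)|(H>172))&(S>150),'trigger')
        show(n,W,box(255,285,180,220)&(H>15)&(H<35)&(S>130),'lock')
        show(n,W,box(270,350,240,320)&(H>95)&(H<125)&(S>120)&(V>60),'rim')
        show(n,W,box(294,328,264,300)&(V<60),'floor')
        show(n,W,box(280,315,218,245)&(V<50)&(W[...,2]>.06),'nozzle')
    else:
        show(n,W,box(340,385,220,250)&((H<8)|(H>172))&(S>120),'trigger')
        show(n,W,box(285,350,245,300)&(H>95)&(H<125)&(S>120)&(V>60),'rim')
        show(n,W,box(435,455,225,260)&(H>40)&(H<85)&(S>100),'handle')
# trigger plane fit from top
D=np.load('top.npz'); W,f=D['W'],D['f']; h=cv2.cvtColor(f,cv2.COLOR_BGR2HSV)
m=((h[...,0]<8)|(h[...,0]>172))&(h[...,1]>150); m[:,:270]=0;m[:,315:]=0;m[:165]=0;m[215:]=0
m=cv2.erode(m.astype(np.uint8),np.ones((3,3)))>0
P=W[m];P=P[~np.isnan(P[:,0])];c=P.mean(0);s=np.linalg.svd(P-c)[2][2];s*=np.sign(s[2]);print('plane',c,s,np.degrees(np.arccos(s[2])))
E
```

```text
top handle 116 med [0.4431 0.2888 0.0429] mean [0.4427 0.289  0.0417] rect [442.4 291.9] [17.3 42.6] 85.9 z5-95 [0.0381 0.0459]
top cassette 1202 med [0.4422 0.2853 0.0159] mean [0.4419 0.2877 0.0187] rect [441.6 289.2] [65.2 83.2] 81.2 z5-95 [0.012  0.0428]
top trigger 553 med [0.6158 0.0425 0.1983] mean [0.6157 0.0424 0.1981] rect [618.3  42.5] [52.3 34.7] 14.6 z5-95 [0.1836 0.2117]
top lock 70 med [0.5999 0.0784 0.2082] mean [0.6006 0.0784 0.2077] rect [602.   78.6] [28.3  7.6] 13.5 z5-95 [0.1998 0.2168]
top rim 340 med [0.4583 0.0068 0.0229] mean [0.459  0.0064 0.0222] rect [459.4   6.2] [103.4  83.1] 14.2 z5-95 [0.0141 0.0263]
top floor 1125 med [0.456  0.0037 0.0117] mean [0.4558 0.0039 0.0117] rect [456.2   3.4] [71.7 67.7] 0.5 z5-95 [0.0085 0.0151]
top nozzle 404 med [0.5596 0.0306 0.1206] mean [0.5587 0.0315 0.1179] rect [555.7  33.3] [38.8 50.2] 4.5 z5-95 [0.0945 0.1348]
scene trigger 164 med [0.6375 0.0412 0.2072] mean [0.6313 0.0433 0.2028] rect [512.   68.5] [ 47.2 453.5] 77.6 z5-95 [0.1837 0.213 ]
scene rim 166 med [ 0.4714 -0.0169  0.023 ] mean [ 0.4656 -0.008   0.0218] rect [461.7   8.4] [108.4  86.4] 14.2 z5-95 [0.0117 0.0252]
scene handle 113 med [0.462  0.2879 0.0417] mean [0.493  0.2675 0.0633] rect [595.  207.5] [ 28.3 412. ] 59.7 z5-95 [0.0234 0.2442]
plane [0.61565835 0.04231295 0.19841072] [-0.54999133 -0.13435362  0.82429282] 34.483140915919414
```

```bash
cat >> h.py <<'E'
def goal(p,R,T=None):
    T=tool() if T is None else T
    dl=T[:3,:3].T@(np.array(p)-T[:3,3])*100
    rv=Ro.from_matrix(T[:3,:3].T@R).as_rotvec()
    print('shift cm',dl.round(2),'norm',np.linalg.norm(dl).round(2),'turn',rv.round(3)); return dl,rv
def down(yaw): return Ro.from_euler('xyz',[180,0,yaw],degrees=True).as_matrix()
E
python3 - <<'E'
from h import *
goal([.4427,.2885,.20],down(81.2))
E
```

```text
shift cm [-21.53  30.11   9.17] norm 38.13 turn [-0.     0.002 -0.233]
```

```bash
python3 -m creep '[[-2.4,3.35,1,0,0,0,1],[-2.4,3.35,1,0,0,0,1],[-2.4,3.35,1,0,0,0,1],[-2.4,3.35,1,0,0,0,1],[-2.4,3.35,1,0,0,0,1],[-2.4,3.35,1,0,0,0,1],[-2.4,3.35,1,0,0,0,1],[-2.4,3.35,1,0,0,0,1],[-2.4,3.35,1,0,0,0,1],[0,0,0,0,0,-0.117,1],[0,0,0,0,0,-0.117,1],[0,0,0,0,0,0,1]]'
python3 - <<'E'
from h import *
c,M,K,d=snap('wrist'); W=cloud(c,M,K,d); f=c['frame']; cv2.imwrite('pics/w1.png',f)
h=cv2.cvtColor(f,cv2.COLOR_BGR2HSV); m=(h[...,0]>40)&(h[...,0]<85)&(h[...,1]>100)&(h[...,2]>40)
P=W[m&(W[...,2]>.036)];r=cv2.minAreaRect(P[:,:2].astype(np.float32)*1000);print('handle top',len(P),P.mean(0),r)
P=W[(W[...,2]>.01)&(W[...,2]<.02)&(abs(W[...,0]-.44)<.06)&(abs(W[...,1]-.29)<.06)];r=cv2.minAreaRect(P[:,:2].astype(np.float32)*1000);print('frame',len(P),P.mean(0),r)
goal([.4427,.2885,.091],down(81.2))
E
```

```text
time_s: 1.3
tool_pos: [0.4468, 0.2729, 0.1909]
tool_rot: [-179.5, 0.5, 81.7]
force: [0.8, -0.6, -0.4]
grip_width: 0.0871
handle top 1361 [0.44075467 0.29032167 0.04298308] ((441.5003356933594, 290.4051818847656), (12.076870918273926, 43.60014343261719), 81.47740936279297)
frame 9951 [0.43882816 0.2904752  0.01568481] ((441.9713134765625, 290.4244384765625), (64.19895935058594, 84.2669906616211), 81.49891662597656)
shift cm [ 1.51 -0.52  9.99] norm 10.12 turn [-0.008  0.008  0.007]
```

View pics/w1.png

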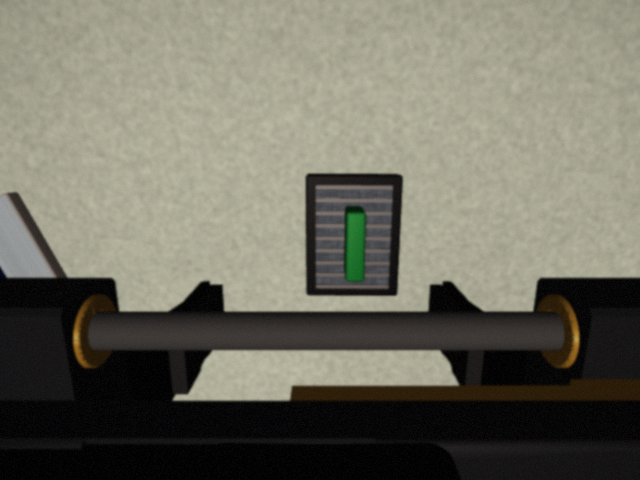

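The wrist view shows the handle at (355,245), and its cassette centre agrees with the top view to about 2 mm. I descend onto it.

```bash
python3 -m creep '[[0.8,-0.37,1,-0.008,0.008,0.007,1],[0.85,-0.37,1,0,0,0,1],[0,0,0,0,0,0,1]]'
python3 - <<'E'
from h import *
goal([.4418,.2904,.092],down(81.5))
E
```

```text
time_s: 1.65
tool_pos: [0.4408, 0.2928, 0.1702]
tool_rot: [180.0, -0.1, 80.9]
force: [-0.6, -0.8, 0.5]
grip_width: 0.087
shift cm [-0.23  0.13  7.82] norm 7.83 turn [ 0.    -0.001 -0.01 ]
```

```bash
python3 -m creep '[[-0.2,0.1,2.5,0,0,-0.01,1],[0,0,2.5,0,0,0,1],[0,0,1.5,0,0,0,1],[0,0,1,0,0,0,1],[0,0,0,0,0,0,1]]'
python3 - <<'E'
from h import *
goal([.4418,.2904,.092],down(81.5))
E
```

```text
time_s: 2.15
tool_pos: [0.4415, 0.2935, 0.094]
tool_rot: [179.9, -0.1, 81.6]
force: [-0.1, 0.4, -0.1]
grip_width: 0.0869
shift cm [-0.3   0.07  0.19] norm 0.37 turn [ 0.001 -0.002  0.001]
```

```bash
python3 -m creep '[[-0.3,0.05,0.1,0,0,0,1],[0,0,0,0,0,0,0.5],[0,0,0,0,0,0,0],[0,0,0,0,0,0,0],[0,0,0,0,0,0,0],[0,0,0,0,0,0,0],[0,0,0,0,0,0,0],[0,0,0,0,0,0,0]]' 30
```

```text
time_s: 2.95
tool_pos: [0.4437, 0.2917, 0.0967]
tool_rot: [179.7, -0.4, 81.5]
force: [-0.5, 0.1, 0.8]
grip_width: 0.0392
```

```bash
python3 -m creep '[[0,-0.1,0.4,0,0,0,0],[0,0,0,0,0,0,0],[0,0,0,0,0,0,0],[0,0,0,0,0,0,0],[0,0,0,0,0,0,0],[0,0,0,0,0,0,0],[0,0,0,0,0,0,0]]' 30
```

```text
time_s: 3.65
tool_pos: [0.4423, 0.2915, 0.0922]
tool_rot: [179.7, -0.3, 81.5]
force: [0.1, -0.4, 0.6]
grip_width: 0.0116
```

```bash
python3 -m creep '[[0,0,0,0,0,0,0],[0,0,-0.5,0,0,0,0],[0,0,-1.5,0,0,0,0],[0,0,-2.5,0,0,0,0],[0,0,-2.5,0,0,0,0],[0,0,-2,0,0,0,0],[0,0,0,0,0,0,0]]'
python3 - <<'E'
from h import *
# cassette centre relative to tool: grasped with TCP (.4423,.2915), cassette (.4418,.2904)->squeezed along x; tool y offset remains
c,s=np.cos(np.radians(14.2)),np.sin(np.radians(14.2))
goal([.459,.0064,.19],down(104.2))
E
```

```text
time_s: 4.35
tool_pos: [0.4405, 0.2906, 0.1844]
tool_rot: [179.9, -0.2, 81.5]
force: [0.8, 0.4, -1.2]
grip_width: 0.0117
shift cm [-27.84   6.02  -0.65] norm 28.49 turn [ 0.003 -0.003 -0.396]
```

```bash
python3 -m creep '[[-3,0.65,0,0,0,0,0],[-3.5,0.75,0,0,0,0,0],[-3.5,0.75,0,0,0,0,0],[-3.5,0.75,0,0,0,0,0],[-2.5,0.55,0,0,0,0,0],[0,0,0,0,0,-0.1,0],[0,0,0,0,0,-0.1,0],[0,0,0,0,0,-0.1,0],[0,0,0,0,0,-0.09,0],[0,0,0,0,0,0,0]]'
python3 - <<'E'
from h import *
c,M,K,d=snap('wrist'); W=cloud(c,M,K,d); f=c['frame']; cv2.imwrite('pics/w2.png',f)
h=cv2.cvtColor(f,cv2.COLOR_BGR2HSV); m=(h[...,0]>95)&(h[...,0]<125)&(h[...,1]>120)&(h[...,2]>40)
P=W[m&(W[...,2]>.005)&(W[...,2]<.04)]
if len(P)>20: print('rim',len(P),P.mean(0),cv2.minAreaRect(P[:,:2].astype(np.float32)*1000),P.min(0),P.max(0))
goal([.459,.0064,.19],down(104.2))
E
```

```text
time_s: 5.35
tool_pos: [0.4466, 0.1197, 0.1738]
tool_rot: [-179.6, -0.1, 104.7]
force: [-0.8, 0.2, -1.9]
grip_width: 0.0117
rim 6140 [ 0.45013124 -0.00386738  0.02070288] ((459.5023498535156, 6.971668243408203), (103.91027069091797, 86.73796081542969), 14.230721473693848) [ 0.39897019 -0.04656953  0.00972421] [0.5201078  0.05574202 0.02575483]
shift cm [-11.27  -1.65  -1.64] norm 11.51 turn [-0.007 -0.002  0.007]
```

View pics/w2.png

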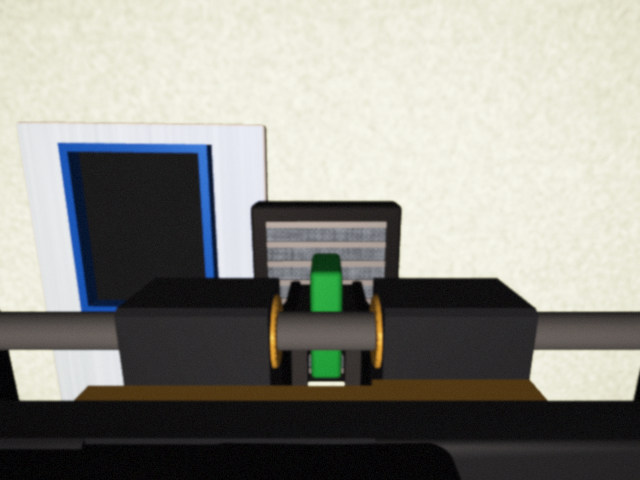

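The image shows the tray's blue rim around (140,225) and the cassette held level. The rim centre is (0.4595,0.007) at yaw 14.2°, which agrees with the top view.

```bash
python3 -m creep '[[-2.8,-0.4,-0.2,-0.007,-0.002,0.007,0],[-2.8,-0.4,-0.2,0,0,0,0],[-2.8,-0.4,-0.2,0,0,0,0],[-2.8,-0.4,-0.2,0,0,0,0],[0,0,0,0,0,0,0],[0,0,0,0,0,0,0]]'
python3 - <<'E'
from h import *
goal([.459,.0067,.104],down(104.2))
E
```

```text
time_s: 6.0
tool_pos: [0.4573, 0.0047, 0.1789]
tool_rot: [-179.8, -0.0, 103.6]
force: [0.3, 1.6, -1.2]
grip_width: 0.0119
shift cm [0.15 0.23 7.49] norm 7.5 turn [-0.003 -0.    -0.01 ]
```

```bash
python3 -m creep '[[0.15,0.2,1.5,-0.003,0,-0.01,0],[0,0,1.5,0,0,0,0],[0,0,1.2,0,0,0,0],[0,0,0.5,0,0,0,0],[0,0,0,0,0,0,0]]'
python3 - <<'E'
from h import *
goal([.459,.0067,.104],down(104.2))
E
```

```text
time_s: 6.5
tool_pos: [0.4587, 0.0105, 0.1294]
tool_rot: [180.0, -0.1, 104.3]
force: [0.2, 0.2, -1.0]
grip_width: 0.0115
shift cm [-0.38 -0.06  2.54] norm 2.57 turn [ 0.    -0.001  0.001]
```

```bash
python3 -m creep '[[-0.35,-0.05,0.4,0,0,0,0],[0,0,0,0,0,0,0],[0,0,0,0,0,0,0]]'
python3 - <<'E'
from h import *
goal([.459,.0067,.104],down(104.2))
E
```

```text
time_s: 6.8
tool_pos: [0.4597, 0.0073, 0.1259]
tool_rot: [179.9, -0.1, 104.3]
force: [-0.3, -0.3, -1.8]
grip_width: 0.0117
shift cm [-0.04 -0.09  2.19] norm 2.19 turn [ 0.002 -0.001  0.001]
```

```bash
python3 -m creep '[[0,-0.05,0.6,0,0,0,0],[0,0,0.6,0,0,0,0],[0,0,0.4,0,0,0,0],[0,0,0.3,0,0,0,0],[0,0,0,0,0,0,0]]'
python3 - <<'E'
from h import *
goal([.459,.0067,.104],down(104.2)); print(obs()['force'])
E
```

```text
time_s: 7.3
tool_pos: [0.4597, 0.0071, 0.1058]
tool_rot: [179.8, -0.1, 104.3]
force: [0.7, -0.3, -1.3]
grip_width: 0.0117
shift cm [-0.02 -0.07  0.18] norm 0.2 turn [ 0.003 -0.001  0.001]
[ 0.73624575 -0.26119039 -1.2638156 ]
```

```bash
python3 -m creep '[[0,0,0.2,0,0,0,0],[0,0,0.15,0,0,0,0],[0,0,0,0,0,0,0]]'; python3 -m creep '[[0,0,0.15,0,0,0,0],[0,0,0,0,0,0,0]]'
```

```text
time_s: 7.6
tool_pos: [0.4603, 0.0071, 0.1046]
tool_rot: [179.8, -0.1, 104.3]
force: [0.7, 0.1, -1.1]
grip_width: 0.012
time_s: 7.8
tool_pos: [0.461, 0.0071, 0.1042]
tool_rot: [179.8, -0.1, 104.3]
force: [1.0, -0.1, -2.1]
grip_width: 0.0115
```

```bash
for i in 1; do python3 -m creep '[[0,-0.1,0.15,0,0,0,0],[0,0,0,0,0,0,0]]'; done; python3 -m creep '[[0,-0.05,0.2,0,0,0,0],[0,0,0,0,0,0,0]]'
```

```text
time_s: 8.0
tool_pos: [0.4612, 0.0072, 0.1043]
tool_rot: [179.6, -0.2, 104.3]
force: [0.5, 0.1, -2.0]
grip_width: 0.0117
time_s: 8.2
tool_pos: [0.4617, 0.0072, 0.1043]
tool_rot: [179.6, -0.2, 104.3]
force: [-0.6, -0.4, -0.9]
grip_width: 0.0121
```

```bash
python3 -m creep '[[0,-0.15,0.4,0,0,0,0],[0,0,0.2,0,0,0,0]]'; python3 - <<'E'
from h import *
print(obs()['force'])
c,M,K,d=snap('wrist'); cv2.imwrite('pics/w3.png',c['frame'])
c,M,K,d=snap('top'); W=cloud(c,M,K,d)
h=cv2.cvtColor(c['frame'],cv2.COLOR_BGR2HSV); cv2.imwrite('pics/t2.png',cv2.resize(c['frame'][200:340,220:400],None,fx=4,fy=4))
E
```

```text
time_s: 8.4
tool_pos: [0.4622, 0.0073, 0.1036]
tool_rot: [179.4, -0.3, 104.3]
force: [-9.7, -1.5, 18.9]
grip_width: 0.0121
[-9.71702834 -1.47176444 18.88215522]
```

View pics/w3.png

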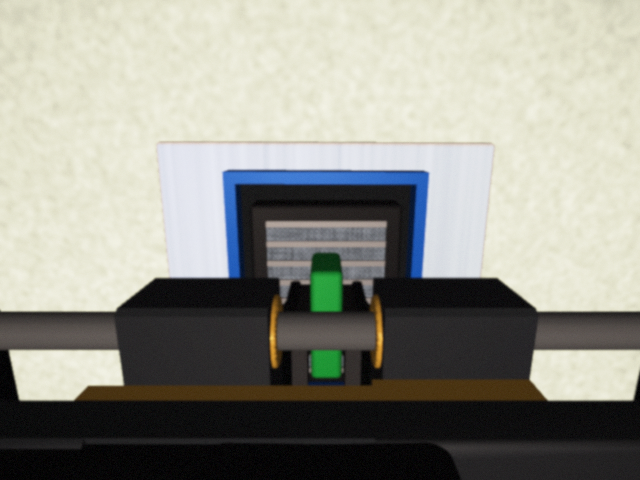

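The picture shows the cassette inside the rim, with equal gaps at left and right. The gap on the robot side (row 195) looks slightly wide, and contact force is 19 N. I ease off, shift about 3 mm towards the robot and level.

```bash
python3 -m creep '[[0,-0.1,-0.4,0.01,0,0,0],[0,-0.2,-0.1,0,0,0,0],[0,0,0,0,0,0,0]]'; python3 - <<'E'
from h import *
goal([.459,.0067,.104],down(104.2)); print(obs()['force'])
E
```

```text
time_s: 8.8
tool_pos: [0.4589, 0.0065, 0.1082]
tool_rot: [-180.0, -0.3, 104.3]
force: [-0.3, -0.0, -0.8]
grip_width: 0.0118
shift cm [0.02 0.02 0.42] norm 0.42 turn [-0.    -0.005  0.001]
[-0.26502725 -0.03356148 -0.79302027]
```

```bash
python3 -m creep '[[0,0,0.3,0,-0.005,0,0],[0,0,0.3,0,0,0,0],[0,0,0,0,0,0,0]]'; python3 -m creep '[[0,0,0,0,0,0,0.15],[0,0,0,0,0,0,0.3],[0,0,0,0,0,0,0.4],[0,0,0,0,0,0,0.4],[0,0,0,0,0,0,0.4],[0,0,0,0,0,0,0.4],[0,0,0,0,0,0,0.4]]'
```

```text
time_s: 9.1
tool_pos: [0.4587, 0.0063, 0.1036]
tool_rot: [-179.9, -0.1, 104.3]
force: [0.3, -0.1, -0.8]
grip_width: 0.0118
time_s: 9.8
tool_pos: [0.4581, 0.0065, 0.1018]
tool_rot: [-179.8, -0.0, 104.3]
force: [-0.1, 0.0, 0.0]
grip_width: 0.0346
```

```bash
python3 -m creep '[[0,0,-1,0,0,0,0.4],[0,0,-2,0,0,0,0.4],[0,0,-3,0,0,0,0.4],[0,0,-4,0,0,0,0.4],[0,-1,-4.5,0,0,0,0.4],[0,-1,-4.5,0,0,0,0.4],[0,0,0,0,0,0,0.4],[0,0,0,0,0,0,0.4]]'; python3 - <<'E'
from h import *
c,M,K,d=snap('wrist'); W=cloud(c,M,K,d); np.savez('w4.npz',W=W,f=c['frame']); cv2.imwrite('pics/w4.png',c['frame'])
m=lambda:0
h=cv2.cvtColor(c['frame'],cv2.COLOR_BGR2HSV); g=(h[...,0]>40)&(h[...,0]<85)&(h[...,1]>100)&(h[...,2]>40)
P=W[g];P=P[~np.isnan(P[:,0])];P=P[P[:,2]>.045]; print('handle',len(P), P.mean(0),np.percentile(P[:,2],[5,50,95]), cv2.minAreaRect(P[:,:2].astype(np.float32)*1000))
print('T',tool().round(3).tolist())
E
```

```text
time_s: 10.6
tool_pos: [0.4381, 0.0006, 0.304]
tool_rot: [-179.9, 0.0, 104.2]
force: [0.2, 0.8, -1.3]
grip_width: 0.0348
handle 1114 [ 0.43084661 -0.09876133  0.05268723] [0.04846571 0.05406529 0.0561022 ] ((428.6275329589844, -134.78590393066406), (316.29248046875, 57.67709732055664), 75.40898132324219)
T [[-0.245, 0.97, -0.0, 0.438], [0.97, 0.245, -0.001, 0.0], [-0.001, -0.001, -1.0, 0.304], [0.0, 0.0, 0.0, 1.0]]
```

```bash
cat >> h.py <<'E'
a,ph=np.radians(35),np.radians(14.2)
hx=np.array([np.cos(ph),np.sin(ph),0]); ez=np.array([0,0,1.])
xt=np.cos(a)*hx+np.sin(a)*ez; yt=np.array([-np.sin(ph),np.cos(ph),0]); zt=np.cos(a)*ez-np.sin(a)*hx
RT=np.column_stack([xt,yt,zt]); C=np.array([.6157,.0424,.1984])
RG=np.column_stack([yt,xt,-zt])   # tool orientation on trigger
def tloc(): # fingertip centre in trigger frame, mm
    T=tool(); return (RT.T@(T[:3,3]+.07*T[:3,2]-C)*1000).round(1)
def tgoal(x,y,z): # tips centre target in trigger frame mm
    return goal(C+RT@(np.array([x,y,z])/1000)+.07*zt,RG)
E
python3 - <<'E'
from h import *
D=np.load('w4.npz'); W,f=D['W'],D['f']; h=cv2.cvtColor(f,cv2.COLOR_BGR2HSV); near=(abs(W[...,0]-.459)<.07)&(abs(W[...,1]-.007)<.06)
P=W[near&(h[...,0]>40)&(h[...,0]<85)&(h[...,1]>100)]; print('handle',len(P),P.mean(0),np.percentile(P[:,2],[5,95]) if len(P) else '')
Q=W[near&(W[...,2]>.02)&(W[...,2]<.035)&(h[...,2]<110)&(h[...,1]<100)]; print('frame',len(Q),Q.mean(0),Q[:,2].std(),cv2.minAreaRect(Q[:,:2].astype(np.float32)*1000))
W=np.load('top.npz')['W']; L=((W-C)@RT).reshape(-1,3)*1000; L=L[~np.isnan(L[:,0])]
for x in range(-120,200,20):
    print(x,[ (lambda q: int(np.percentile(q,97)) if len(q)>3 else None)(L[(L[:,0]>=x)&(L[:,0]<x+20)&(L[:,1]>=y)&(L[:,1]<y+20)][:,2]) for y in range(-80,101,20)])
tgoal(0,25,60)
E
```

```text
handle 4038 [ 0.42205041 -0.00981762  0.28946247] [0.05438813 0.35213602]
frame 3885 [0.45516508 0.0054005  0.02740406] 0.0010887897431905726 ((457.1579284667969, 5.990032196044922), (83.28760528564453, 64.02078247070312), 14.118836402893066)
-120 [-143, -141, None, -34, -33, None, -143, -143, -156, -158]
-100 [-157, -157, -37, -24, -22, -30, -158, -157, -172, -173]
-80 [-172, -170, -28, -22, -21, -26, -36, -173, -185, -185]
-60 [-185, -185, -27, -7, -6, 16, -36, -186, -199, -199]
-40 [-199, -198, -26, 1, 11, 15, -199, -199, -215, -214]
-20 [-214, -212, -27, 2, 12, 16, 12, -213, -226, -227]
0 [-228, -227, -26, 2, 10, 16, 14, -228, -242, -243]
20 [-256, -257, -27, 0, 10, 16, -255, -256, -256, -255]
40 [-269, -271, -26, -25, 5, 15, -270, -270, -270, -271]
60 [-285, -284, -27, -7, -6, -27, -36, -285, -283, -284]
80 [-298, -298, -26, -8, -7, -25, -36, -300, -297, -297]
100 [-314, -312, -22, -21, -22, -21, -310, -312, -311, -312]
120 [-325, -326, -21, -21, -21, -21, -326, -326, -326, -325]
140 [-339, -340, -21, -21, -21, -21, -339, -340, -340, -338]
160 [-354, -354, -31, -28, -30, -31, -355, -354, -353, -354]
180 [-367, -367, -368, -369, -369, -369, -367, -369, -369, -367]
shift cm [ 2.22 10.76 -0.08] norm 10.98 turn [-0.611  0.001 -0.   ]
```

The cassette lies at (0.457,0.006), level, yaw 14.1°, within 3 mm of the tray centre. Next I tilt the hand for the trigger.

```bash
python3 -m creep '[[0,0,0,-0.125,0,0,0.62],[0,0,0,-0.125,0,0,0.62],[0,0,0,-0.125,0,0,0.62],[0,0,0,-0.125,0,0,0.62],[0,0,0,-0.115,0,0,0.62],[0,0,0,0,0,0,0.62],[0,0,0,0,0,0,0.62]]'; python3 - <<'E'
from h import *
c,M,K,d=snap('wrist'); W=cloud(c,M,K,d); cv2.imwrite('pics/w5.png',c['frame'])
h=cv2.cvtColor(c['frame'],cv2.COLOR_BGR2HSV); H,S=h[...,0],h[...,1]
L=(W-C)@RT*1000; near=(np.abs(L)<[60,70,40]).all(-1)
for n,m in(('red',((H<8)|(H>172))&(S>150)&near),('yel',(H>15)&(H<35)&(S>130)&near)):
    P=L[m]; print(n,len(P), P.mean(0).round(1) if len(P) else '', np.percentile(P,[3,97],axis=0).round(1) if len(P) else '')
print(tloc(),obs()['qpos']); tgoal(0,25,60)
E
```

```text
time_s: 11.35
tool_pos: [0.4556, 0.0027, 0.2905]
tool_rot: [160.2, -1.6, 104.6]
force: [-0.1, -0.3, 0.6]
grip_width: 0.0537
red 0  
yel 0  
[-100.8    3.2  102.4] [ 14.62279839 -16.92245607 -11.49125774 120.85556697 -12.69471531
  57.7837755  112.5879908 ]
shift cm [2.35 9.   1.76] norm 9.46 turn [-0.265 -0.029 -0.005]
```

View pics/w5.png

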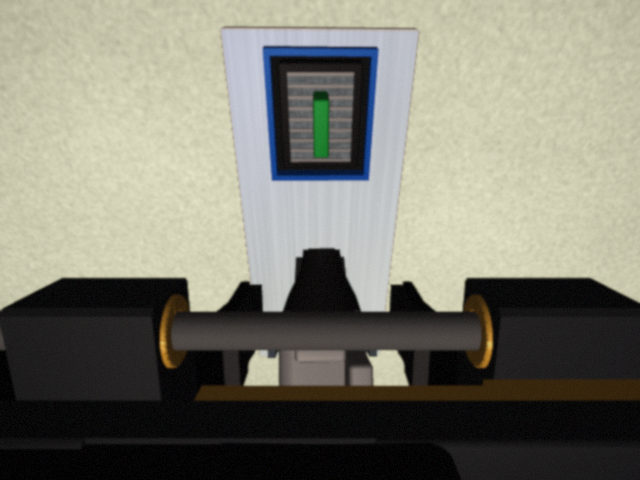

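The picture shows the cassette flat in the tray at (320,110). The tilt stopped early because joint 2 is near its limit, so I move forward before tilting further.

```bash
python3 -m creep '[[0.5,2.2,-0.3,0,0,0,0.62],[0.6,2.5,-0.3,0,0,0,0.62],[0.6,2.5,-0.3,0,0,0,0.62],[0.6,2.0,-0.3,0,0,0,0.62],[0,0,0,-0.1,0,0,0.62],[0,0,0,-0.1,0,0,0.62],[0,0,0,0,0,0,0.62]]'; python3 - <<'E'
from h import *
print(tloc(),obs()['qpos'].round(1)); tgoal(0,25,60)
E
```

```text
time_s: 12.1
tool_pos: [0.5319, 0.0605, 0.3326]
tool_rot: [149.0, -1.9, 106.2]
force: [0.2, -0.6, 0.0]
grip_width: 0.0541
[ 9.1 41.4 84.2] [ 12.1 -14.  -14.6 116.5 -16.   47.9 110.2]
shift cm [-1.41 -1.25  2.43] norm 3.08 turn [-0.071 -0.047  0.01 ]
```

```bash
python3 -m creep '[[-0.7,-0.4,1.0,-0.035,-0.025,0.005,0.62],[-0.5,-0.4,0.8,-0.035,-0.022,0.005,0.62],[0,0,0,0,0,0,0.62],[0,0,0,0,0,0,0.62]]'; python3 - <<'E'
from h import *
c,M,K,d=snap('wrist'); W=cloud(c,M,K,d); cv2.imwrite('pics/w6.png',c['frame'])
print(tloc(),obs()['qpos'].round(1)); tgoal(0,25,40)
c,M,K,d=snap('top'); cv2.imwrite('pics/t3.png',cv2.resize(c['frame'][100:260,200:380],None,fx=4,fy=4,interpolation=cv2.INTER_CUBIC))
E
```

```text
time_s: 12.5
tool_pos: [0.5377, 0.0574, 0.3138]
tool_rot: [145.3, -0.1, 105.0]
force: [-0.4, 0.7, 0.1]
grip_width: 0.0539
[ 6.9 34.3 65.8] [ 12.3 -14.7 -15.5 120.4 -15.9  40.5 110.1]
shift cm [-0.88 -0.73  2.58] norm 2.82 turn [-0.006 -0.009  0.01 ]
```

View pics/w6.png

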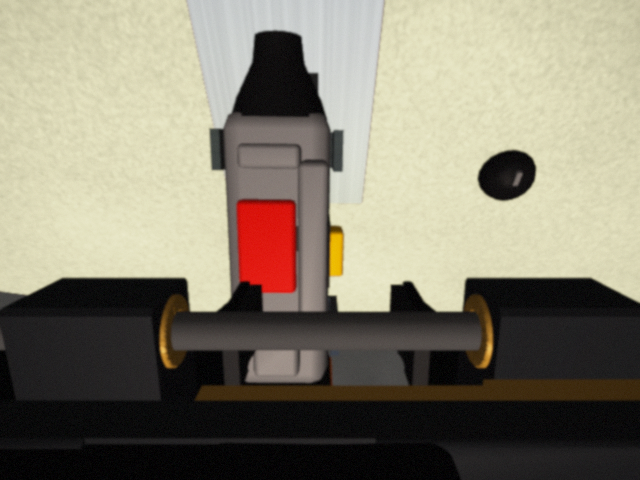

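The trigger shows at (267,246) and the lock at (337,251), both unobstructed. I take the second measurement from this view.

```bash
python3 - <<'E'
from h import *
c,M,K,d=snap('wrist'); W=cloud(c,M,K,d); L=(W-C)@RT*1000
h=cv2.cvtColor(c['frame'],cv2.COLOR_BGR2HSV); H,S=h[...,0],h[...,1]; near=(np.abs(L)<[60,70,40]).all(-1)
for n,m in(('red',((H<8)|(H>172))&(S>150)&near),('yel',(H>15)&(H<35)&(S>130)&near),('cheek',(S<60)&near&(L[...,2]>10)&(abs(L[...,0])<30))):
    P=L[m]; print(n,len(P), P.mean(0).round(1), np.percentile(P,[2,98],axis=0).round(1).tolist())
P=W[((H<8)|(H>172))&(S>150)&near]; s=np.linalg.svd(P-P.mean(0))[2][2]; s*=np.sign(s[2]); print('normal in trig frame',(RT.T@s).round(3))
print(tloc())
E
```

```text
red 5144 [-4.5  1.4 -0.2] [[-29.1, -15.0, -2.4], [22.8, 16.9, 1.3]]
yel 691 [-3.3 40.2 11.5] [[-15.1, 36.4, 2.0], [9.8, 44.1, 15.4]]
cheek 3136 [-0.9 27.7 13.7] [[-28.9, 19.8, 11.5], [28.8, 35.6, 15.3]]
normal in trig frame [-0.006  0.013  1.   ]
[ 7.3 33.4 66. ]
```

Both views agree to about 3 mm: the lock face is at y≈44 and the centre at x≈-3. I centre the hand and descend.

```bash
python3 -m creep '[[-0.7,-0.8,0.8,-0.005,-0.008,0.01,0.62],[0,0,0.8,0,0,0,0.62],[0,0,0.3,0,0,0,0.62],[0,0,0,0,0,0,0.62],[0,0,0,0,0,0,0.62]]'; python3 - <<'E'
from h import *
print(tloc(),obs()['qpos'].round(1)); tgoal(-2,26,5)
E
```

```text
time_s: 13.15
tool_pos: [0.5451, 0.0497, 0.2926]
tool_rot: [145.0, -0.0, 104.1]
force: [0.6, -0.3, -0.1]
grip_width: 0.0538
[-0.6 24.4 45.4] [ 12.7 -13.  -15.6 121.7 -15.9  37.1 110.3]
shift cm [ 0.16 -0.14  4.04] norm 4.04 turn [-0.     0.001 -0.003]
```

```bash
python3 -m creep '[[0.15,-0.1,1.2,0,0,0,0.62],[0,0,1.2,0,0,0,0.62],[0,0,0.8,0,0,0,0.62],[0,0,0.4,0,0,0,0.62],[0,0,0,0,0,0,0.62],[0,0,0,0,0,0,0.62]]'; python3 - <<'E'
from h import *
print(tloc(),obs()['force']); tgoal(-2,26,-14)
E
```

```text
time_s: 13.75
tool_pos: [0.5657, 0.0569, 0.2591]
tool_rot: [145.1, -0.1, 104.1]
force: [-0.1, 0.6, 1.2]
grip_width: 0.0538
[-2.  26.3  5.5] [-0.0611759   0.5660824   1.24820158]
shift cm [-0.03 -0.    1.95] norm 1.95 turn [-0.001  0.    -0.003]
```

```bash
python3 -m creep '[[0,0,0.6,0,0,0,0.62],[0,0,0.6,0,0,0,0.62],[0,0,0.6,0,0,0,0.62],[0,0,0.4,0,0,0,0.62],[0,0,0.1,0,0,0,0.62],[0,0,0.1,0,0,0,0.62]]'; python3 - <<'E'
from h import *
print(tloc(),RT.T@obs()['force']); tgoal(-2,26,-15)
E
```

```text
time_s: 14.35
tool_pos: [0.5796, 0.0601, 0.2404]
tool_rot: [145.0, -0.0, 104.1]
force: [-22.0, -3.9, 20.4]
grip_width: 0.0537
[ -1.  26. -18.] [-6.57097264  1.66102282 29.51969784]
shift cm [-0.  -0.1 -0.3] norm 0.32 turn [-0.001  0.001 -0.003]
```

```bash
python3 -m creep '[[0,-0.05,-0.25,0,0,0,0.62],[0,0,0,0,0,0,0.62],[0,0,0,0,0,0,0.62]]'; python3 - <<'E'
from h import *
print(tloc(),RT.T@obs()['force'])
E
```

```text
time_s: 14.65
tool_pos: [0.5777, 0.0597, 0.2431]
tool_rot: [145.0, -0.0, 104.1]
force: [-5.0, -0.4, 4.3]
grip_width: 0.054
[ -1.1  26.  -14.6] [-1.60413457  0.82325025  6.32362898]
```

```bash
python3 -m creep '[[0,0,0.1,0,0,0,0.4],[0,0,0.05,0,0,0,0.3],[0,0,0.05,0,0,0,0.2],[0,0,0.05,0,0,0,0.15],[0,0,0.05,0,0,0,0.15],[0,0,0.05,0,0,0,0.15]]' 15; python3 - <<'E'
from h import *
print(tloc(),RT.T@obs()['force'])
E
```

```text
time_s: 15.25
tool_pos: [0.5786, 0.0616, 0.2423]
tool_rot: [145.1, -0.1, 104.2]
force: [-9.1, -7.5, 8.0]
grip_width: 0.0167
[ -0.5  27.7 -16.1] [-4.13908281 -5.05650687 12.63130299]
```

The jaws stopped at 16.7 mm, with one pad at y≈19.4 on the cheek and the other at ≈36, so the lock is home. I ease the trigger back while keeping the squeeze.

```bash
python3 -m creep '[[0,0,0.05,0,0,0,0.15],[0,0,-0.2,0,0,0,0.15],[0,0,-0.3,0,0,0,0.15],[0,0,-0.3,0,0,0,0.15],[0,0,-0.3,0,0,0,0.15],[0,0,-0.2,0,0,0,0.15]]'; python3 - <<'E'
from h import *
print(tloc(),RT.T@obs()['force'],obs()['grip_width'])
E
```

```text
time_s: 15.85
tool_pos: [0.5739, 0.0604, 0.2484]
tool_rot: [144.9, -0.0, 104.2]
force: [12.5, 2.0, -12.6]
grip_width: 0.0168
[-0.8 27.8 -8.4] [  3.0874385   -1.10761254 -17.54190033] 0.016763260697941904
```

```bash
python3 -m creep '[[0,0,-0.3,0,0,0,0.15],[0,0,-0.3,0,0,0,0.15],[0,0,0,0,0,0,0.15],[0,0,0,0,0,0,0.15]]' 8; python3 - <<'E'
from h import *
print(tloc(),RT.T@obs()['force'],obs()['grip_width'])
E
```

```text
time_s: 16.25
tool_pos: [0.5715, 0.0598, 0.2511]
tool_rot: [144.9, -0.1, 104.2]
force: [-5.4, -0.4, 3.2]
grip_width: 0.0168
[-1.3 27.8 -4.7] [-2.56182602  0.89705865  5.64525406] 0.016797758192800744
```

```bash
python3 -m creep '[[0,0,-0.2,0,0,0,0.15],[0,0,0,0,0,0,0.15]]'; python3 - <<'E'
from h import *
print(tloc(),RT.T@obs()['force'],obs()['grip_width'])
E
```

```text
time_s: 16.45
tool_pos: [0.5705, 0.0595, 0.2519]
tool_rot: [144.9, -0.1, 104.2]
force: [-4.9, -1.1, 6.1]
grip_width: 0.0168
[-1.7 27.7 -3.5] [-0.63546896  0.11562269  7.85216315] 0.0167514507204375
```

```bash
python3 -m creep '[[0,0,-0.05,0,0,0,0.3],[0,0,-0.05,0,0,0,0.5],[0,0,0,0,0,0,0.62],[0,0,0,0,0,0,0.62],[0,0,0,0,0,0,0.62],[0,0,0,0,0,0,0.62],[0,0,0,0,0,0,0.62]]'; python3 - <<'E'
from h import *
print(tloc(),RT.T@obs()['force'],obs()['grip_width'])
E
```

```text
time_s: 17.15
tool_pos: [0.5703, 0.0594, 0.2531]
tool_rot: [144.9, -0.1, 104.2]
force: [0.5, -0.5, -0.3]
grip_width: 0.053
[-1.1 27.7 -2.3] [ 0.11421175 -0.63389854 -0.46509602] 0.05296112702960324
```

```bash
python3 -m creep '[[0,0,-1,0,0,0,0.62],[0,0,-1.5,0,0,0,0.62],[0,0,-2.5,0,0,0,0.62],[0,0,-2.5,0,0,0,0.62],[0,0,0,0,0,0,0.62],[0,0,0,0,0,0,0.62]]'; python3 - <<'E'
from h import *
c,M,K,d=snap('wrist'); W=cloud(c,M,K,d); L=(W-C)@RT*1000; cv2.imwrite('pics/w7.png',c['frame'])
h=cv2.cvtColor(c['frame'],cv2.COLOR_BGR2HSV); H,S=h[...,0],h[...,1]; near=(np.abs(L)<[60,70,40]).all(-1)
for n,m in(('red',((H<8)|(H>172))&(S>150)&near),('yel',(H>15)&(H<35)&(S>130)&near),('cheek',(S<60)&near&(L[...,2]>10)&(abs(L[...,0])<30))):
    P=L[m]; print(n,len(P), P.mean(0).round(1), np.percentile(P,[2,50,98],axis=0).round(1).tolist()) if len(P) else print(n,0)
print(tloc())
E
```

```text
time_s: 17.75
tool_pos: [0.5257, 0.0481, 0.3184]
tool_rot: [144.8, -0.1, 104.2]
force: [0.1, -0.7, -0.3]
grip_width: 0.0539
red 4423 [-3.5  1.1 -7.1] [[-29.0, -14.9, -9.1], [-3.9, 1.1, -7.1], [23.7, 16.7, -5.6]]
yel 137 [-2.6 37.4 12.7] [[-14.5, 36.3, 10.1], [-1.8, 37.6, 11.9], [8.8, 38.3, 15.8]]
cheek 2704 [-2.2 27.7 13.7] [[-28.9, 19.8, 11.5], [-2.7, 27.7, 13.8], [26.4, 35.7, 15.4]]
[-1.  27.7 77.5]
```

View pics/w7.png

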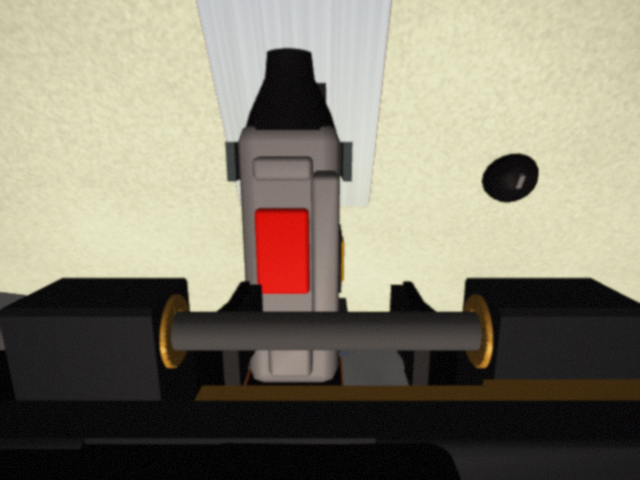

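The picture shows the trigger sunk at (283,250) and the lock as only a sliver at (343,258). Measured, the trigger is 7 mm in and the lock about 6 mm in. I make a final cassette check with the top camera, then hand in.

```bash
python3 - <<'E'
from h import *
c,M,K,d=snap('top'); W=cloud(c,M,K,d); h=cv2.cvtColor(c['frame'],cv2.COLOR_BGR2HSV)
near=(abs(W[...,0]-.459)<.07)&(abs(W[...,1]-.007)<.06)
P=W[near&(h[...,0]>40)&(h[...,0]<85)&(h[...,1]>100)&(W[...,2]<.08)]
print('handle',len(P),P.mean(0) if len(P) else '')
W0=np.load('top.npz')['W']
for n,(u0,u1,v0,v1) in dict(mouse=(160,200,170,210),bottle=(440,490,170,212),box=(405,470,282,348)).items():
    print(n,[np.mean(w[v0:v1,u0:u1][w[v0:v1,u0:u1][...,2]>.012],0).round(3).tolist() for w in(W0,W)])
print(obs()['time_s'],obs()['joint_velocities'].max())
order.sign_off()
E
```

```text
handle 0 
mouse [[0.649, 0.283, 0.024], [0.649, 0.283, 0.024]]
bottle [[0.643, -0.308, 0.079], [0.643, -0.308, 0.079]]
box [[0.391, -0.256, 0.044], [0.391, -0.256, 0.044]]
17.85 1.0179419037290443
the job is handed in; nothing more can be done
```

I laid the cassette in the tray, squeezed the trigger fully in, pressed the lock home and let the trigger come back onto it. I then backed the hand off and handed the job in at 17.9 s.

**Last checks:**
- **Cassette:** After I let go, it measured about 2.5 mm from the tray centre, with its top at 27 mm above the bench (28 expected if flat on the floor). A later wrist picture showed it still flat in the tray.
- **Trigger and lock:** With the hand about 78 mm clear, the trigger face was 7.1 mm in and the lock button about 5.8 mm in. Both are inside the required ranges.
- **Bystanders:** The tube box, bottle and mouse measured the same as at the start, to 1 mm.

**What failed or disagreed:**
- The final top-camera check found no green handle pixels, probably because the arm was blocking the view. The cassette was therefore not re-measured after the trigger work.
- On setting down, the first contact pressed at about 19 N, so I lifted slightly, re-centred and set it down again gently.
- The first attempt to tilt the hand for the trigger stopped near a joint 2 limit, so I moved forward before tilting fully.
- After the trigger came back, the wrist force briefly read 6 to 8 N. It dropped to zero once I opened the fingers, so I took it as friction.

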